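# Dock a loaded stacking tier on its frame

## Task

The upper tier of the stacking rack, with the mortar on it, was set down short of its sockets on the lower frame. Slide it along until all four feet drop into the sockets, then press it down corner by corner until every foot snaps home on the socket floor. Press firmly but do not hammer it; keep the mortar standing on the tray and leave the beaker, jar and pestle where they are.

Things in the scene. Friction and masses are not known exactly. Their poses are not given: they have to be found in the camera images.
- base_frame: Lower stacking frame, fixed on the bench: two aluminium rails (240 long in x from -140 to +100, 64 wide, flat top 35 mm above the bench) centred at y = +-62 mm, joined by low cross bars. Round sockets 21 mm wide, 24 mm deep at x = +-75, y = +-62. Origin on the bench under the centre of the socket pattern; x away from the robot (yaw within 0.35 rad of 0), y left, z up.
- tier: Loose upper tier, about 0.5 kg: slatted tray on four posts. Origin amid the feet at their undersides; axes as the frame's. Posts at x +-75, y +-62 mm. Tray: end bars' outer faces x = +-88, side bars' y = +-75, corner blocks 1 mm more; bars 62 to 76, floor 66 mm above the feet. Starts standing on the rails 30 to 42 mm short of the sockets (-x), up to 12 mm aside, turned up to 0.1 rad.
- mortar: White ceramic mortar, 67 mm across, 42 mm high, about 0.25 kg, standing loose on the tray near its middle. Origin: centre of its underside, z up.
- beaker: Bystander: glass beaker 64 mm across, 82 mm high, on the bench left of the frame. Origin: centre of its underside.
- jar: Bystander: white jar with a screw lid, 54 mm across, 74 mm high, on the bench right of the frame. Origin: centre of its underside.
- pestle: Bystander: pestle lying on the bench, 108 mm long, to the left and near the robot.
- socket_far_left (a point): Centre of the floor of the frame's far left socket (far = +x, left = +y of the frame), 24 mm below the rail's top. A spring plunger in its outer wall stops a foot that has sunk roughly 6 mm; 10 to 22 N down on that corner snaps it past, to the floor, where it stays held; the opposite corner may rise meanwhile.
- foot_far_left (a point): Centre of the underside of the tier's far left foot: a bulb 18 mm in diameter and 18 mm high, tapering to 10 mm at the underside, on a post 11 mm thick.
- cap_far_left (a point): Centre of the flat top of the tier's far left corner block (28 x 28 mm), 78 mm above the foot's underside: the place to press.
- socket_far_right (a point): Centre of the floor of the frame's far right socket (far = +x, left = +y of the frame), 24 mm below the rail's top. A spring plunger in its outer wall stops a foot that has sunk roughly 6 mm; 10 to 22 N down on that corner snaps it past, to the floor, where it stays held; the opposite corner may rise meanwhile.
- foot_far_right (a point): Centre of the underside of the tier's far right foot: a bulb 18 mm in diameter and 18 mm high, tapering to 10 mm at the underside, on a post 11 mm thick.
- cap_far_right (a point): Centre of the flat top of the tier's far right corner block (28 x 28 mm), 78 mm above the foot's underside: the place to press.
- socket_near_left (a point): Centre of the floor of the frame's near left socket (far = +x, left = +y of the frame), 24 mm below the rail's top. A spring plunger in its outer wall stops a foot that has sunk roughly 6 mm; 10 to 22 N down on that corner snaps it past, to the floor, where it stays held; the opposite corner may rise meanwhile.
- foot_near_left (a point): Centre of the underside of the tier's near left foot: a bulb 18 mm in diameter and 18 mm high, tapering to 10 mm at the underside, on a post 11 mm thick.
- cap_near_left (a point): Centre of the flat top of the tier's near left corner block (28 x 28 mm), 78 mm above the foot's underside: the place to press.
- socket_near_right (a point): Centre of the floor of the frame's near right socket (far = +x, left = +y of the frame), 24 mm below the rail's top. A spring plunger in its outer wall stops a foot that has sunk roughly 6 mm; 10 to 22 N down on that corner snaps it past, to the floor, where it stays held; the opposite corner may rise meanwhile.
- foot_near_right (a point): Centre of the underside of the tier's near right foot: a bulb 18 mm in diameter and 18 mm high, tapering to 10 mm at the underside, on a post 11 mm thick.
- cap_near_right (a point): Centre of the flat top of the tier's near right corner block (28 x 28 mm), 78 mm above the foot's underside: the place to press.

How it is judged:
On the way:
1. all four feet of the tier are in their own sockets, at least 3 mm deep (z of each of foot_far_left, foot_far_right, foot_near_left, foot_near_right in the frame of base_frame below 0.032 m and horizontal distance between foot_far_left and socket_far_left below 0.006 m and horizontal distance between foot_far_right and socket_far_right below 0.006 m and horizontal distance between foot_near_left and socket_near_left below 0.006 m and horizontal distance between foot_near_right and socket_near_right below 0.006 m), for 0.2 s.
At the end, for the whole second after the job is handed in: Each of the four feet is in its own socket, centred within 5 mm and within 3.5 mm of the socket floor; the mortar stands upright (within 0.15 rad) on the tray's floor; tier and mortar are at rest (z of each of foot_far_left, foot_far_right, foot_near_left, foot_near_right in the frame of base_frame below 0.0145 m and horizontal distance between foot_far_left and socket_far_left below 0.005 m and horizontal distance between foot_far_right and socket_far_right below 0.005 m and horizontal distance between foot_near_left and socket_near_left below 0.005 m and horizontal distance between foot_near_right and socket_near_right below 0.005 m and linear speed of each of tier, mortar below 0.02 m/s and angle between mortar's own z axis and vertical below 0.15 rad and z of mortar in the frame of tier between 0.06 and 0.072 m); the robot touches nothing.
It fails at once if the tier is tipped by more than 0.35 rad (angle between tier's own z axis and vertical above 0.35 rad).
It fails at once if the mortar is tipped by more than 0.6 rad (angle between mortar's own z axis and vertical above 0.6 rad).
It fails at once if the tier is hammered: the fingers press it with more than 80 N (contact force between the fingers and tier above 80 N).
It fails at once if beaker, jar or pestle is moved by more than 30 mm or upset (distance of any of beaker, jar, pestle from where it was at the start of the episode above 0.03 m or angle between any of beaker, jar's own z axis and vertical above 0.35 rad).
It also fails if it takes over 72 s, if anything falls off the work surface, if the arm or the gripper's body presses on something with over 40 N, if the wrist force passes 120 N, or if a joint passes its speed limit or range.

## Robot

A 7-joint arm with a two-finger parallel gripper is mounted at the origin on a cart in front of the work surface, level with it; the furniture and walls round the work are solid. World frame = base frame: x ahead of the robot, y to its left, z up, the work surface at z = 0. Lengths are in m, angles in rad, forces in N, time in s.
With the tool pointing down it reaches from about 0.4 to 0.9 m from the base axis. Payload 5.6 kg.
Tool frame: the origin (TCP) lies between the finger pads; the fingertips stand manip.finger_overhang ahead of it and the grasp point (between the pads) lies 2 mm behind it (manip.finger_overhang is the distance from the TCP to the fingertips, in m); z points along the fingers, y is the line along which they close (so a half turn about z gives the same grasp; the last joint's range is limited). The gripper opens to 92 mm and grips with 3 to 60 N. Pads are 20 mm wide; open, the fingers measure 128 mm over their backs; the gripper's body (75 mm by 189 mm) begins 69 mm behind the grasp point.
Start: joints at [1.072, 0.468, -0.012, 1.603, 0.006, 1.071, -0.056], TCP at [0.286, -0.584, 0.232] pointing down, gripper open.
Joint ranges: [-2.53, 2.53], [-0.31, 2.02], [-1.57, 1.55], [0.28, 2.44], [-1.29, 4.43], [0.15, 1.84], [-2.92, 2.92]. Speed limits (rad/s): [2.57, 2.57, 3.14, 3.14, 3.14, 3.14, 3.14].

## Interface

Orientations are given as a unit quaternion [x, y, z, w].
In Python, from station import manip, optics, close_job gives the robot as it stands.
- The arm moves only by the tool move_arm, never from a script. Its arguments are lists of equal length, an entry for each row: "gripper": the opening, from 0 (shut) to 1 (fully open); "travel": the shift along the tool's x, y, z scaled (see below), a list of three; "dr": the turn, a rotation vector about the tool's x, y, z scaled (see below), a list of three. A call has 1 to 20 rows; each row is the pose to reach, as a shift and turn from the pose commanded when the call began, along the tool's axes at that moment, turning the shorter way round; what a row does not reach only later rows make up. The controller multiplies each number of a shift by 750 mm and each number of a turn by 360 degrees. A row lasts 1/12 s, in which the tool goes at most 41.7 mm and 7.16 degrees, less where a joint would pass 70% of its speed; a pose out of reach is approached as far as the arm can. A call with a number of a shift or a turn outside -1 to 1 is refused whole. A call with a gripper value outside its range is refused whole. The fingers move at their own pace and stop on an object; "squeeze" is the grip in N (left out, the last holds). Time passes only in rows, so rows that repeat a pose let the fingers close. It gives the time, the measured TCP pose, the force, the opening and the grip force at its end, in the units of the state.
- manip.state(): the state, without advancing time (a new reading comes with each control period).
- optics.capture(name): name is "scene" or "top" or "wrist"; returns the picture (480x640x3 uint8, red, green, blue); there is no depth.
- optics.camera_model(name): a dict with "fx", "fy", "cx", "cy" (pixels), "origin" and "attitude" of the camera in the world. Camera axes: x right, y down, z forward; pixel columns grow to the right and rows downward; lengths in m; the calibration is good to about 2 mm. A picture is of the moment at which its call begins: read the wrist's pose just before it. camera_model takes no time and is no camera call; for the wrist camera it gives the pose at the moment of the call.
- close_job(): hands the job in; it is judged then, once.
Trained networks look in the newest picture that a camera, given by its name, has taken for a name from the list of things; names that differ only in an ending like _2 or _b are one class to them, and where a whole thing is asked for, a point or a joint stands for the part that bears it (a point fixed in the world has none). Each returns a list of dicts, best first, with "confidence" (0 to 1); they miss things now and then, are a little off and sometimes report something else, mostly with a low value. They report only what shows in the picture. A call takes as long as a camera call.
- optics.boxes_of(camera, name): "bbox" ([left, top, right, bottom] in pixels, round what is visible of it).
- optics.outline_of(camera, name): "region" (480x640 bool, what is visible of it) and "bbox" ([left, top, right, bottom] in pixels, round what is visible of it).
- optics.landmark_of(camera, name): "location" ([row, column] in pixels: a listed point, or the origin of a listed thing).
The state is a dict: "t": time; "q": joint angles; "qd": joint speeds; "joint_efforts": joint torques, N m; "ee_pos": TCP position; "eef_rot": TCP orientation; "ft_force": force on the tool from outside, world axes, zero at the start; "wrist_torque": the same for the moment, N m; "width": finger opening in m; "grasp_force": force on a finger pad.
Only numpy, scipy, OpenCV 4.12 (cv2) and the standard library are available. Lean on these libraries where they do the work, as an engineer would, in place of code of your own. Each camera call takes 0.05 s, during which the arm holds its last target. There are 200 camera calls.

## Working session

There is one attempt and no reset: what is moved stays moved. The work goes in short steps, Python scripts to look and compute and a tool call to move; the robot and the scene stay as the last step left them, time stands still between calls to the robot, and variables do not carry over. Pictures are saved under pics/ and viewed, at most 10 in all, crops included, and the job is handed in when it is done.

Besides the shell and the picture viewer there is one more tool, called after "Call:" by a JSON object that holds its "fn" and its "kwargs". move_arm: Moves the arm, as the interface text tells. Shifts and turns lie within -1 to 1; 1 stands for 750 mm of shift or 360 degrees of turn. Its arguments: {"type":"object","properties":{"gripper":{"type":"array","items":{"type":"number"}},"travel":{"type":"array","items":{"type":"array","items":{"type":"number","minimum":-1,"maximum":1}}},"dr":{"type":"array","items":{"type":"array","items":{"type":"number","minimum":-1,"maximum":1}}},"squeeze":{"type":"number"}},"required":["gripper","travel","dr"]}

```bash
mkdir -p pics; ls
cat > h.py <<'E'
import numpy as np, cv2
from scipy.spatial.transform import Rotation as R
from scipy.optimize import least_squares
from station import manip, optics, close_job
def cam(n):
    m=optics.camera_model(n); a=np.array(m["attitude"],float)
    A=a if a.shape==(3,3) else R.from_quat(a).as_matrix()
    return m,A,np.array(m["origin"])
def ray(n,rc):
    m,A,o=cam(n); d=A@np.array([(rc[1]-m["cx"])/m["fx"],(rc[0]-m["cy"])/m["fy"],1]); return o,d
def onz(n,rc,z):
    o,d=ray(n,rc); return o+d*(z-o[2])/d[2]
def proj(n,P):
    m,A,o=cam(n); c=(np.atleast_2d(P)-o)@A; return np.c_[m["cy"]+m["fy"]*c[:,1]/c[:,2], m["cx"]+m["fx"]*c[:,0]/c[:,2]]
C=["far_left","far_right","near_left","near_right"]
XY=np.array([[75,62],[75,-62],[-75,62],[-75,-62]])/1000
def fit(P,W=XY):
    # planar pose by robust LSQ
    f=lambda p:((W@R.from_euler('z',p[2]).as_matrix()[:2,:2].T+p[:2])-P).ravel()
    r=least_squares(f,[*P.mean(0),0],loss='soft_l1',f_scale=.002); return r.x,f(r.x)
def tool(s,dw):  # world shift -> scaled tool shift
    return R.from_quat(s["eef_rot"]).inv().apply(dw)/.75
E
cat > m.py <<'E'
from h import *
import sys
s=manip.state(); print(s["t"],s["ee_pos"],s["eef_rot"],s["ft_force"],manip.finger_overhang)
for n in sys.argv[1:]:
    im=optics.capture(n); cv2.imwrite(f"pics/{n}_{s['t']:.1f}.png",im[:,:,::-1])
    for k,z in (("cap",.113),("socket",.011)):
        P=[]
        for c in C:
            l=optics.landmark_of(n,k+"_"+c)
            p=onz(n,l[0]["location"],z) if l else np.full(3,np.nan)
            P.append(p[:2]); print(n,k,c,p.round(4),[(np.round(x["location"]),round(x["confidence"],2)) for x in l[:2]])
        P=np.array(P); ok=~np.isnan(P[:,0])
        if ok.sum()>1: x,r=fit(P[ok],XY[ok]); print("fit",k,x.round(4),(r*1000).round(1))
    for k in ("base_frame","tier","mortar","beaker","jar","pestle"):
        l=optics.landmark_of(n,k)
        if l: print(k,onz(n,l[0]["location"],{"mortar":.101,"tier":.035}.get(k,0)).round(3),l[0]["confidence"])
E
python3 m.py top scene; ls pics
```

```text
pics
0.0 [ 0.28584606 -0.58315787  0.23065277] [ 9.74147166e-01  2.25912675e-01 -2.48625218e-04 -8.37191859e-04] [ 0.89562771  0.27274823 -0.25742819] 0.017
top cap far_left [0.6036 0.0754 0.113 ] [(array([200., 320.]), 0.93)]
top cap far_right [ 0.597  -0.0614  0.113 ] [(array([202., 380.]), 0.71)]
top cap near_left [0.4572 0.0748 0.113 ] [(array([265., 321.]), 0.87)]
top cap near_right [ 0.4413 -0.0555  0.113 ] [(array([271., 380.]), 0.78)]
fit cap [ 0.5253  0.0068 -0.0639] [  0.5 -11.6  -0.8   1.6  -2.8  -1.4   5.2   5.2]
top socket far_left [0.6435 0.067  0.011 ] [(array([189., 323.]), 0.67)]
top socket far_right [ 0.6397 -0.0486  0.011 ] [(array([189., 370.]), 0.92)]
top socket near_left [0.4877 0.0732 0.011 ] [(array([252., 322.]), 0.89)]
top socket near_right [ 0.4944 -0.06    0.011 ] [(array([248., 376.]), 0.74)]
fit socket [0.5663 0.0079 0.0135] [-3.1  3.9  2.5 -4.5  2.8 -4.2 -2.3  4.9]
tier [0.532 0.01  0.035] 0.95
mortar [0.533 0.008 0.101] 0.77
beaker [0.58  0.197 0.   ] 0.83
jar [ 0.498 -0.198  0.   ] 0.93
pestle [0.398 0.349 0.   ] 0.67
scene cap far_left [0.6044 0.0726
[... 316 characters left out ...]
0.   1.5 -2.6  0.   4.6]
scene socket far_left [0.6563 0.0628 0.011 ] [(array([244., 283.]), 0.63)]
scene socket far_right [ 0.6435 -0.0515  0.011 ] [(array([224., 316.]), 0.56), (array([241., 349.]), 0.39)]
scene socket near_left [0.4819 0.0657 0.011 ] [(array([273., 340.]), 0.78), (array([242., 361.]), 0.44)]
scene socket near_right [ 0.4975 -0.0597  0.011 ] [(array([243., 365.]), 0.71)]
fit socket [0.5694 0.0043 0.0178] [-13.    4.8   2.   -4.8  11.4  -0.7  -2.    0.7]
base_frame [ 0.575 -0.003  0.   ] 0.94
tier [0.531 0.013 0.035] 0.8
mortar [0.527 0.004 0.101] 0.7
beaker [ 0.662 -0.068  0.   ] 0.72
jar [ 0.507 -0.19   0.   ] 0.84
pestle [0.4   0.352 0.   ] 0.69
scene_0.0.png
top_0.0.png
```

Run:
```python
import cv2,numpy as np
a=cv2.imread('pics/top_0.0.png')[150:300,260:440]; b=cv2.imread('pics/scene_0.0.png')[160:310,240:420]
cv2.imwrite('pics/a.png',np.hstack([cv2.resize(x,(400*1,333),interpolation=cv2.INTER_CUBIC) for x in (a,b)]))
from h import *
m,A,o=cam("wrist"); s=manip.state()
T=R.from_quat(s["eef_rot"]).as_matrix(); print(m["fx"],(T.T@(o-s["ee_pos"])).round(3),(T.T@A).round(3)); print(T.round(3))
print(R.from_matrix(T).as_euler('xyz'))
print(cam("top")[0],cam("scene")[0])
```

```text
376.05907404168096 [ 0.08   0.002 -0.154] [[ 0.001 -0.959 -0.282]
 [ 1.     0.001 -0.001]
 [ 0.001 -0.282  0.959]]
[[ 0.898  0.44  -0.   ]
 [ 0.44  -0.898 -0.   ]
 [-0.     0.    -1.   ]]
[3.14157014e+00 3.58024200e-05 4.55705834e-01]
{'fx': 490.5998905190396, 'fy': 490.5998905190396, 'cx': 318.1980120834232, 'cy': 238.24025205702233, 'origin': array([0.47438132, 0.06549499, 1.21429018]), 'attitude': array([-0.6980401 ,  0.71575156, -0.00898277,  0.01894816])} {'fx': 474.1692778932413, 'fy': 474.1692778932413, 'cx': 315.53694607701163, 'cy': 239.83537972231304, 'origin': array([0.02665097, 0.73027615, 0.72933994]), 'attitude': array([-0.28589534,  0.85101252, -0.41459661,  0.14883278])}
```

View pics/a.png

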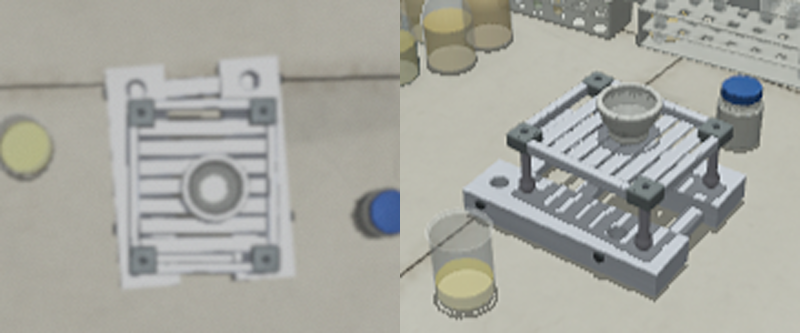

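Call:
{"fn": "move_arm", "kwargs": {"gripper": [0, 0, 0, 0, 0, 0, 0, 0, 0, 0, 0, 0, 0, 0, 0, 0, 0, 0, 0, 0], "travel": [[0.591, -0.588, -0.119], [0.591, -0.588, -0.119], [0.591, -0.588, -0.119], [0.591, -0.588, -0.119], [0.591, -0.588, -0.119], [0.591, -0.588, -0.119], [0.591, -0.588, -0.119], [0.591, -0.588, -0.119], [0.591, -0.588, -0.119], [0.591, -0.588, -0.119], [0.591, -0.588, -0.119], [0.591, -0.588, -0.119], [0.591, -0.588, -0.119], [0.591, -0.588, -0.119], [0.591, -0.588, -0.119], [0.591, -0.588, -0.119], [0.591, -0.588, -0.119], [0.591, -0.588, -0.119], [0.591, -0.588, -0.119], [0.591, -0.588, -0.119]], "dr": [[0, 0, 0.0726], [0, 0, 0.0726], [0, 0, 0.0726], [0, 0, 0.0726], [0, 0, 0.0726], [0, 0, 0.0726], [0, 0, 0.0726], [0, 0, 0.0726], [0, 0, 0.0726], [0, 0, 0.0726], [0, 0, 0.0726], [0, 0, 0.0726], [0, 0, 0.0726], [0, 0, 0.0726], [0, 0, 0.0726], [0, 0, 0.0726], [0, 0, 0.0726], [0, 0, 0.0726], [0, 0, 0.0726], [0, 0, 0.0726]]}}

```text
t: 3.17
ee_pos: [0.4896, 0.0053, 0.3205]
eef_rot: [1.0, -0.002, -0.0, 0.0]
ft_force: [-0.2, 0.6, 0.2]
width: 0.0005
grasp_force: 0.0
```

```bash
sed -i 's/("socket",.011)/("socket",.011),("foot",.035)/' m.py; python3 m.py wrist; cp pics/wrist_*.png pics/w1.png
```

```text
3.1667 [0.48955327 0.00533653 0.32051384] [ 9.99998084e-01 -1.89075502e-03 -3.59682124e-04  3.57366973e-04] [-0.209954    0.57881946  0.19726191] 0.017
wrist cap far_left [0.6071 0.0693 0.113 ] [(array([ 86., 248.]), 0.69)]
wrist cap far_right [ 0.6035 -0.0563  0.113 ] [(array([ 90., 389.]), 0.75)]
wrist cap near_left [0.4563 0.0727 0.113 ] [(array([246., 254.]), 0.6)]
wrist cap near_right [ 0.4542 -0.0497  0.113 ] [(array([248., 376.]), 0.88)]
fit cap [ 0.5303  0.009  -0.0288] [-0.1 -0.4 -0.   1.2  0.8  0.4 -0.7 -1.2]
wrist socket far_left [0.6409 0.0775 0.011 ] [(array([ 64., 257.]), 0.92)]
wrist socket far_right [ 0.6456 -0.0496  0.011 ] [(array([ 59., 370.]), 0.94)]
wrist socket near_left [ 0.4977 -0.1861  0.011 ] [(array([190., 476.]), 0.69), (array([194., 272.]), 0.67)]
wrist socket near_right [ 0.494  -0.0543  0.011 ] [(array([193., 370.]), 0.89), (array([190., 479.]), 0.28)]
fit socket [0.5686 0.0098 0.0377] [  0.3  -2.9   0.3   0.3  -6.4 255.    2.   -0.7]
wrist foot far_left [0.604  0.0764 0.035 ] [(array([ 97., 257.]), 0.68), (array([ 92., 388.]), 0.65)]
wrist foot far_right [ 0.6031 -0.0541  0.035 ] [(array([ 98., 376.]), 0.85)]
wrist foot near_left [nan nan nan] []
wrist foot near_right [0.4272 0.0874 0.035 ] [(array([250., 255.]), 0.37)]
fit foot [ 0.5244  0.0797 -0.7275] [ 17.7  -0.2 -63.9  37.6   0.   -4.1]
base_frame [0.573 0.011 0.   ] 0.75
mortar [ 0.527 -0.004  0.101] 0.91
jar [ 0.499 -0.188  0.   ] 0.97
pestle [0.4   0.355 0.   ] 0.96
```

View pics/w1.png

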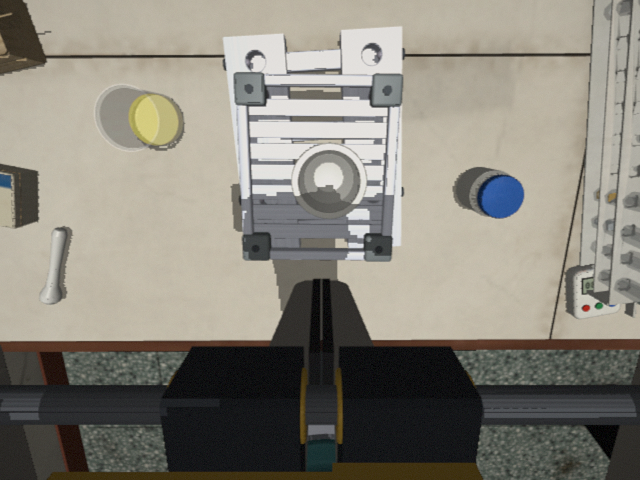

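Run:
```python
from h import *
im=cv2.imread('pics/w1.png'); cv2.imwrite('pics/w1c.png',cv2.resize(im[20:270,215:415],(640,800)[::1] if 0 else (480,600),interpolation=cv2.INTER_CUBIC))
A=[onz("wrist",p,.035) for p in [(59,256.5),(54,372)]]; print(np.round(A,4))
for l in ((64,257),(59,370),(194,272),(193,370)): print(onz("wrist",l,.011).round(4))
P=np.array([onz("wrist",l,.011)[:2] for l in ((64,257),(59,370),(194,272),(193,370))]); x,r=fit(P); print(x,(r*1e3).round(1))
c=np.array([onz("wrist",l,.035)[:2] for l in ((38,224),(27,402))]); print(c,np.arctan2(c[0,0]-c[1,0],0)if 0 else (c[1]-c[0]))
```

```text
[[ 0.6417  0.0751  0.035 ]
 [ 0.6466 -0.0481  0.035 ]]
[0.6404 0.0785 0.011 ]
[ 0.6456 -0.049   0.011 ]
[0.4925 0.067  0.011 ]
[ 0.4938 -0.0546  0.011 ]
[0.56807008 0.01028273 0.04227053] [-0.  -3.2  0.   0.5 -2.   2.   2.  -0.2]
[[ 0.66190314  0.10834621]
 [ 0.67224328 -0.0784577 ]] [ 0.01034015 -0.18680391]
```

View pics/w1c.png

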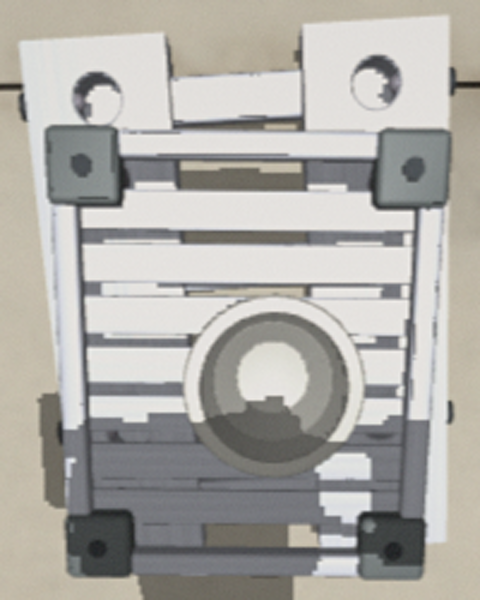

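Call:
{"fn": "move_arm", "kwargs": {"gripper": [1, 1, 1, 1, 1, 1, 1, 1, 1, 1, 1, 1, 1], "travel": [[-0.108, 0.0027, 0], [-0.108, 0.0027, 0], [-0.108, 0.0027, 0], [-0.108, 0.0027, 0], [-0.108, 0.0027, 0.05], [-0.108, 0.0027, 0.1], [-0.108, 0.0027, 0.15], [-0.108, 0.0027, 0.2], [-0.108, 0.0027, 0.24], [-0.108, 0.0027, 0.278], [-0.108, 0.0027, 0.278], [-0.108, 0.0027, 0.278], [-0.108, 0.0027, 0.278]], "dr": [[0, 0, -0.0089], [0, 0, -0.0089], [0, 0, -0.0089], [0, 0, -0.0089], [0, 0, -0.0089], [0, 0, -0.0089], [0, 0, -0.0089], [0, 0, -0.0089], [0, 0, -0.0089], [0, 0, -0.0089], [0, 0, -0.0089], [0, 0, -0.0089], [0, 0, -0.0089]]}}

```text
t: 5.2
ee_pos: [0.4106, 0.0057, 0.1134]
eef_rot: [1.0, 0.028, 0.001, -0.0]
ft_force: [-0.3, -0.9, -0.2]
width: 0.0849
grasp_force: 0.0
```

Call:
{"fn": "move_arm", "kwargs": {"gripper": [1, 1, 1, 1, 1, 1, 1, 1, 1, 1, 1, 1, 1, 1, 1, 1, 1, 1, 1, 1], "travel": [[0.004, 0.0027, 0], [0.008, 0.0027, 0], [0.012, 0.0027, 0], [0.016, 0.0027, 0], [0.02, 0.0027, 0], [0.024, 0.0027, 0], [0.028, 0.0027, 0], [0.032, 0.0027, 0], [0.036, 0.0027, 0], [0.04, 0.0027, 0], [0.044, 0.0027, 0], [0.048, 0.0027, 0], [0.052, 0.0027, 0], [0.056, 0.0027, 0], [0.06, 0.0027, 0], [0.063, 0.0027, 0], [0.066, 0.0027, 0], [0.069, 0.0027, 0], [0.071, 0.0027, 0], [0.071, 0.0027, 0]], "dr": [[0, 0, 0.0005], [0, 0, 0.0005], [0, 0, 0.0005], [0, 0, 0.0005], [0, 0, 0.0005], [0, 0, 0.0005], [0, 0, 0.0005], [0, 0, 0.0005], [0, 0, 0.0005], [0, 0, 0.0005], [0, 0, 0.0005], [0, 0, 0.0005], [0, 0, 0.0005], [0, 0, 0.0005], [0, 0, 0.0005], [0, 0, 0.0005], [0, 0, 0.0005], [0, 0, 0.0005], [0, 0, 0.0005], [0, 0, 0.0005]]}}

```text
t: 6.87
ee_pos: [0.4603, 0.0059, 0.1117]
eef_rot: [1.0, 0.026, -0.003, 0.0]
ft_force: [-4.3, -0.3, 1.5]
width: 0.0916
grasp_force: 2.5
```

```bash
python3 m.py top wrist | grep -v foot
python3 - <<'E'
import cv2,numpy as np,glob
w=cv2.imread(sorted(glob.glob('pics/wrist_6*'))[-1]); t=cv2.imread(sorted(glob.glob('pics/top_6*'))[-1])[150:300,260:440]
from h import *
s=optics.capture("scene")[:,:,::-1][160:310,240:420]
cv2.imwrite('pics/w2.png',np.hstack([cv2.resize(s,(400,400*150//180)),cv2.resize(w,(400,333))]))
E
```

```text
6.8667 [0.46025571 0.00594896 0.11165152] [ 9.99654490e-01  2.61584381e-02 -2.54179013e-03  4.20250664e-04] [-4.34031216 -0.27283456  1.46370632] 0.017
top cap far_left [0.6244 0.0765 0.113 ] [(array([191., 319.]), 0.95), (array([192., 324.]), 0.45)]
top cap far_right [ 0.6331 -0.0463  0.113 ] [(array([186., 373.]), 0.71)]
top cap near_left [0.477  0.0687 0.113 ] [(array([256., 324.]), 0.88)]
top cap near_right [nan nan nan] []
fit cap [0.5545 0.0109 0.0578] [ 1.3  0.6 -0.2 -0.4 -1.  -0.2]
top socket far_left [0.6353 0.0677 0.011 ] [(array([192., 323.]), 0.93)]
top socket far_right [ 0.6462 -0.0537  0.011 ] [(array([186., 372.]), 0.85), (array([220., 348.]), 0.7)]
top socket near_left [0.4926 0.0747 0.011 ] [(array([250., 321.]), 0.58)]
top socket near_right [ 0.4976 -0.0701  0.011 ] [(array([247., 380.]), 0.97)]
fit socket [0.5679 0.0023 0.0639] [  3.5   1.2   0.5  -1.1  -3.5 -15.3  -0.5   5.8]
base_frame [0.567 0.007 0.   ] 0.89
tier [0.557 0.012 0.035] 0.73
mortar [0.559 0.009 0.101] 0.73
beaker [0.58  0.202 0.   ] 0.82
jar [ 0.502 -0.199  0.   ] 0.75
pestle [0.392 0.345 0.   ] 0.65
wrist cap far_left [nan nan nan] []
wrist cap far_right [0.5546 0.0042 0.113 ] [(array([ 91., 335.]), 0.71)]
wrist cap near_left [0.4807 0.0712 0.113 ] [(array([265., 169.]), 0.74), (array([205., 233.]), 0.64)]
wrist cap near_right [ 0.4881 -0.0505  0.113 ] [(array([263., 452.]), 0.78)]
fit cap [0.5385 0.0367 0.3352] [ 75.2  -1.4 -33.4  -0.7  -0.    4. ]
wrist socket far_left [ 0.4498 -0.0925  0.011 ] [(array([267., 454.]), 0.43)]
wrist socket far_right [nan nan nan] []
wrist socket near_left [0.4877 0.0645 0.011 ] [(array([204., 236.]), 0.79)]
wrist socket near_right [ 0.4952 -0.0561  0.011 ] [(array([202., 412.]), 0.83)]
fit socket [ 0.4871 -0.073  -0.8856] [ 132.8    0.6   -0.   -40.2 -103.6    1.9]
mortar [0.556 0.002 0.101] 0.6
beaker [0.581 0.198 0.   ] 0.87
jar [ 0.498 -0.192  0.   ] 0.71
```

View pics/w2.png

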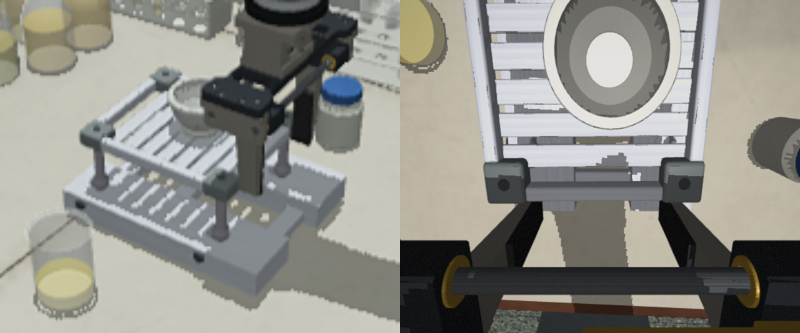

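Call:
{"fn": "move_arm", "kwargs": {"gripper": [1, 1, 1, 1, 1, 1, 1, 1], "travel": [[0.002, 0, 0], [0.004, 0, 0], [0.006, 0, 0], [0.008, 0, 0], [0.01, 0, 0], [0.011, 0, 0], [0.011, 0, 0], [0.011, 0, 0]], "dr": [[0, 0, 0], [0, 0, 0], [0, 0, 0], [0, 0, 0], [0, 0, 0], [0, 0, 0], [0, 0, 0], [0, 0, 0]]}}

```text
t: 9.48
ee_pos: [0.4705, 0.0069, 0.1122]
eef_rot: [1.0, 0.026, -0.0, -0.0]
ft_force: [-2.6, -0.4, -2.0]
width: 0.0918
grasp_force: 1.3
```

Run:
```python
from h import *
s=manip.state(); print(s["ee_pos"],s["ft_force"],s["grasp_force"])
for k in range(3):
    im=optics.capture("wrist")
    a=[optics.landmark_of("wrist","cap_near_"+c)[:1] for c in ("left","right")]
    for z in (.113,.107): print([onz("wrist",l[0]["location"],z)[:2].round(4) for l in a if l])
im=optics.capture("scene")[:,:,::-1][160:310,240:420]
cv2.imwrite('pics/s3.png',cv2.resize(im,(720,600),interpolation=cv2.INTER_CUBIC))
```

```text
[0.47054626 0.00685034 0.11223594] [-2.61219644 -0.35462108 -2.01325263] 1.2737018801271915
[array([0.491 , 0.0734]), array([ 0.4984, -0.0509])]
[array([0.4887, 0.0759]), array([ 0.4964, -0.0533])]
[array([0.4908, 0.0735]), array([ 0.4978, -0.0494])]
[array([0.4885, 0.076 ]), array([ 0.4958, -0.0518])]
[array([0.4896, 0.0749]), array([ 0.5   , -0.0494])]
[array([0.4872, 0.0774]), array([ 0.498 , -0.0517])]
```

View pics/s3.png

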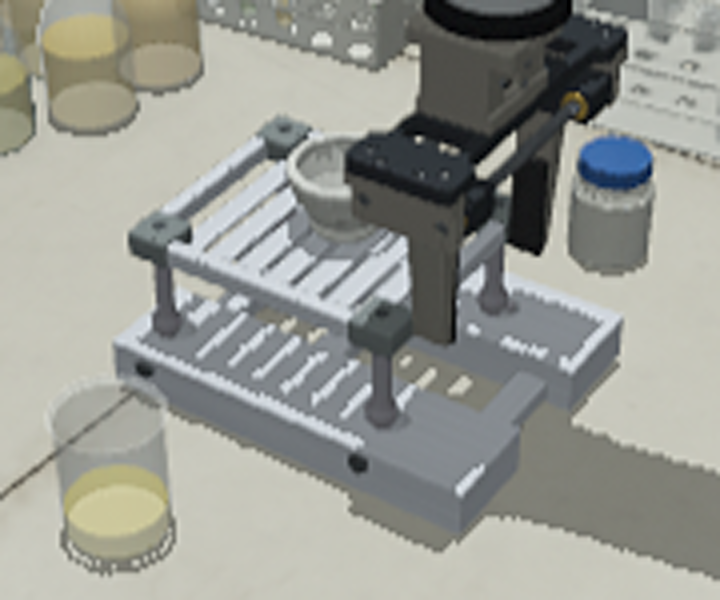

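Call:
{"fn": "move_arm", "kwargs": {"gripper": [1, 1, 1, 0, 0, 0, 0, 0, 0, 0, 0, 0, 0, 0, 0, 0, 0, 0], "travel": [[-0.02, 0, 0], [-0.03, 0, -0.02], [-0.03, 0, -0.07], [-0.03, 0, -0.12], [-0.03, 0, -0.147], [0.02, -0.04, -0.16], [0.07, -0.08, -0.16], [0.12, -0.13, -0.16], [0.1307, -0.149, -0.16], [0.1307, -0.149, -0.16], [0.1307, -0.149, -0.16], [0.1307, -0.149, -0.12], [0.1307, -0.149, -0.08], [0.1307, -0.149, -0.04], [0.1307, -0.149, 0], [0.1307, -0.149, 0], [0.1307, -0.149, 0], [0.1307, -0.149, 0]], "dr": [[0, 0, 0], [0, 0, 0], [0, 0, 0], [0, 0, 0], [0, 0, 0], [0, 0, 0], [0, 0, 0], [0, 0, 0], [0, 0, 0], [0, 0, 0], [0, 0, 0], [0, 0, 0], [0, 0, 0], [0, 0, 0], [0, 0, 0], [0, 0, 0], [0, 0, 0], [0, 0, 0]]}}

```text
t: 11.48
ee_pos: [0.5638, 0.1232, 0.1142]
eef_rot: [1.0, 0.026, 0.001, -0.0]
ft_force: [-0.1, 0.1, 0.0]
width: 0.0006
grasp_force: 0.0
```

```bash
python3 m.py top | grep -v foot
python3 - <<'E'
from h import *
s=manip.state(); print(s["t"],s["width"])
w=optics.capture("wrist")[:,:,::-1]
t=optics.capture("top")[:,:,::-1][150:300,260:440]
cv2.imwrite('pics/w4.png',np.hstack([cv2.resize(t,(400,333)),cv2.resize(w,(400,333))]))
E
```

```text
11.4833 [0.56377905 0.12324486 0.11421499] [ 9.99666635e-01  2.57761889e-02  1.47263858e-03 -1.96510736e-04] [-0.07480936  0.14910366  0.02556968] 0.017
top cap far_left [0.6342 0.0765 0.113 ] [(array([187., 319.]), 0.94), (array([291., 211.]), 0.73)]
top cap far_right [ 0.6391 -0.0447  0.113 ] [(array([183., 372.]), 0.77)]
top cap near_left [0.571  0.0211 0.113 ] [(array([214., 344.]), 0.52)]
top cap near_right [ 0.4994 -0.0507  0.113 ] [(array([245., 377.]), 0.84)]
fit cap [0.5668 0.0091 0.0908] [  1.7   1.1   8.1  -1.2 -84.4  42.9  -1.6  -8.8]
top socket far_left [0.6423 0.07   0.011 ] [(array([189., 322.]), 0.61)]
top socket far_right [ 0.6426 -0.0484  0.011 ] [(array([188., 370.]), 0.77)]
top socket near_left [nan nan nan] []
top socket near_right [ 0.4936 -0.0639  0.011 ] [(array([248., 378.]), 0.76), (array([186., 372.]), 0.29)]
fit socket [0.5659 0.0044 0.053 ] [-4.8  0.3  1.4 -5.1  0.7  2.5]
tier [0.574 0.016 0.035] 0.94
mortar [0.565 0.017 0.101] 0.59
jar [ 0.494 -0.193  0.   ] 0.89
pestle [0.395 0.349 0.   ] 0.53
12.4333 0.0004374139331415409
```

View pics/w4.png

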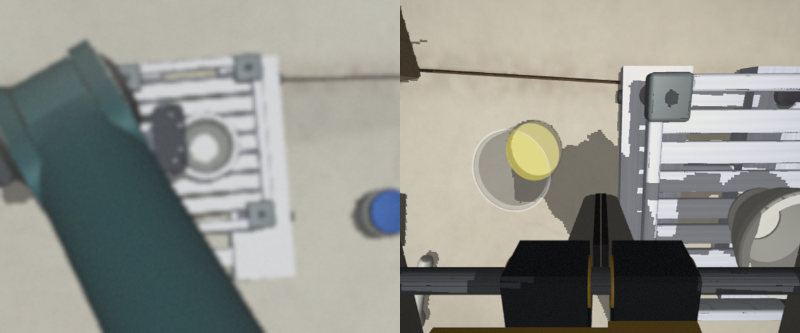

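Run:
```python
from h import *
im=optics.capture("wrist"); cv2.imwrite('pics/w5.png',im[:,:,::-1])
Rf=R.from_euler('z',.052).as_matrix()[:2,:2]
F=lambda p:((p[:2]-[.5683,.0098])@Rf).round(4)
for k,z in(("cap_far_left",.113),("socket_far_left",.011)):
    l=optics.landmark_of("wrist",k); print(k,[(x["location"],x["confidence"],F(onz("wrist",x["location"],z))) for x in l[:2]])
print("tcp",F(manip.state()["ee_pos"]))
cv2.imwrite('pics/w5c.png',cv2.resize(im[70:230,330:490,::-1],(600,600),interpolation=cv2.INTER_CUBIC))
```

```text
cap_far_left [([142.6, 435.7], 0.95, array([0.0752, 0.0672]))]
socket_far_left [([138.0, 592.7], 0.27, array([ 0.0747, -0.0655]))]
tcp [0.0002 0.1138]
```

View pics/w5c.png

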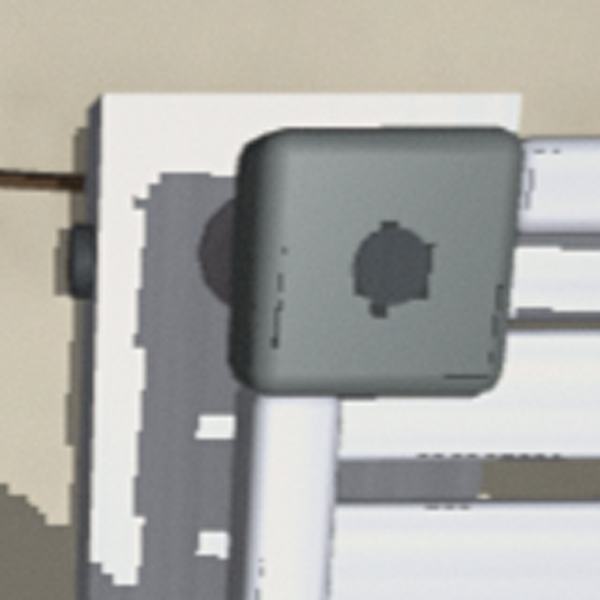

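Run:
```python
from h import *
Rf=R.from_euler('z',.052).as_matrix()[:2,:2]
F=lambda p:((p[:2]-[.5683,.0098])@Rf).round(4)
g=lambda u,v,z:F(onz("wrist",(70+v/3.75,330+u/3.75),z))
print(g(103,95,.035),g(521,95,.035),"rail .1,.094 .1,.030"); print("bulb",g(197,255,.049),"plunger",g(80,262,.023)); print("cap",g(392,265,.113),g(240,265,.111),g(520,265,.111))
```

```text
[0.0989 0.0915] [0.0989 0.0273] rail .1,.094 .1,.030
bulb [0.0755 0.0782] plunger [0.0737 0.0935]
cap [0.076  0.0677] [0.0759 0.0833] [0.0759 0.0535]
```

Call:
{"fn": "move_arm", "kwargs": {"gripper": [0, 0, 0, 0, 0, 0, 0, 0, 0, 0, 0, 0, 0, 0], "travel": [[0, 0.005, 0.002], [0, 0.01, 0.003], [0, 0.014, 0.003], [0, 0.017, 0.003], [0, 0.019, 0.003], [0, 0.021, 0.003], [0, 0.023, 0.003], [0, 0.025, 0.003], [0, 0.026, 0.003], [0, 0.027, 0.003], [0, 0.028, 0.003], [0, 0.029, 0.003], [0, 0.03, 0.003], [0, 0.03, 0.003]], "dr": [[0, 0, 0], [0, 0, 0], [0, 0, 0], [0, 0, 0], [0, 0, 0], [0, 0, 0], [0, 0, 0], [0, 0, 0], [0, 0, 0], [0, 0, 0], [0, 0, 0], [0, 0, 0], [0, 0, 0], [0, 0, 0]]}}

```text
t: 13.85
ee_pos: [0.5639, 0.0996, 0.11]
eef_rot: [1.0, 0.026, -0.0, 0.001]
ft_force: [-0.5, 0.1, -0.2]
width: 0.0004
grasp_force: 0.0
```

Run:
```python
from h import *
im=optics.capture("wrist"); cv2.imwrite('pics/w6.png',im[:,:,::-1])
Rf=R.from_euler('z',.052).as_matrix()[:2,:2]
F=lambda p:((p[:2]-[.5683,.0098])@Rf).round(4)
for k,z in(("cap_far_left",.113),("cap_far_left",.107),("cap_far_right",.113)):
    l=optics.landmark_of("wrist",k); print(k,[(x["location"],x["confidence"],F(onz("wrist",x["location"],z))) for x in l[:2]])
s=manip.state();print("tcp",F(s["ee_pos"]),s["ee_pos"],s["ft_force"],s["t"])
cv2.imwrite('pics/w6c.png',cv2.resize(im[50:350,240:640,::-1],(800,600),interpolation=cv2.INTER_CUBIC))
```

```text
cap_far_left [([145.8, 396.5], 0.56, array([0.0742, 0.0595]))]
cap_far_left [([145.8, 396.5], 0.56, array([0.074 , 0.0586]))]
cap_far_right []
tcp [0.0003 0.0908] [0.5638767  0.10053858 0.11008029] [-0.79329058 -0.99082646 -0.08791606] 14.05
```

View pics/w6c.png

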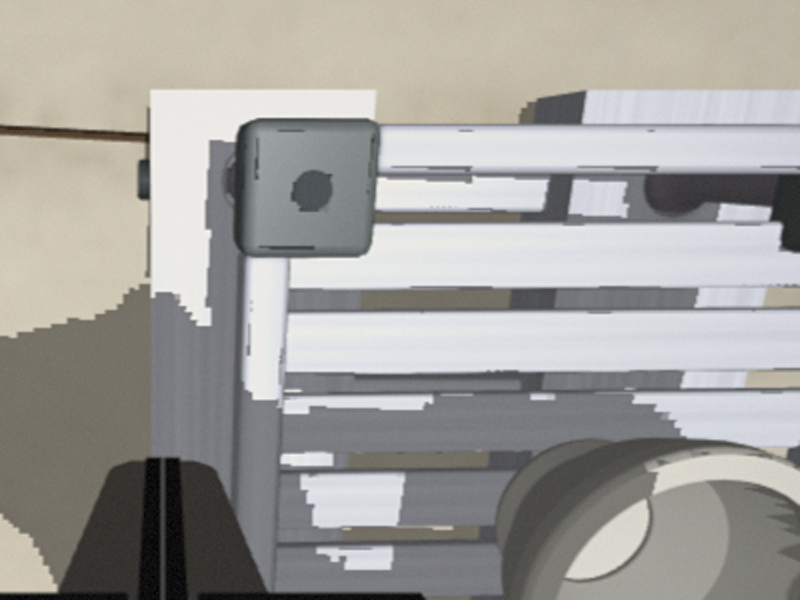

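Run:
```python
from h import *
Rf=R.from_euler('z',.052).as_matrix()[:2,:2]
F=lambda p:((p[:2]-[.5683,.0098])@Rf).round(4)
g=lambda u,v,z:F(onz("wrist",(50+v/2,240+u/2),z))
print(g(150,90,.035),g(377,90,.035),"rail .1,.094 .1,.030"); print("capL",[ (g(237,190,z),g(312,190,z),g(379,190,z)) for z in (.112,.106)])
print("blockback", [g(310,118,z) for z in (.112,.106)])
print("bulbs",g(227,180,.044),g(677,217,.035),g(645,190,.044))
```

```text
[0.099  0.0928] [0.099  0.0281] rail .1,.094 .1,.030
capL [(array([0.0744, 0.0747]), array([0.0744, 0.06  ]), array([0.0745, 0.0468])), (array([0.0742, 0.0741]), array([0.0742, 0.0588]), array([0.0742, 0.0451]))]
blockback [array([0.0878, 0.0611]), array([0.0881, 0.06  ])]
bulbs [0.0744 0.071 ] [ 0.0636 -0.0643] [ 0.0717 -0.0477]
```

Call:
{"fn": "move_arm", "kwargs": {"gripper": [0, 0, 0, 0, 0, 0, 0, 0, 0, 0, 0, 0, 0, 0], "travel": [[0, -0.02, 0], [0, -0.02, -0.05], [0, -0.02, -0.1], [0, -0.02, -0.15], [-0.02, 0.02, -0.19], [-0.05, 0.05, -0.24], [-0.08, 0.09, -0.28], [-0.105, 0.1215, -0.28], [-0.105, 0.1215, -0.28], [-0.105, 0.1215, -0.28], [-0.105, 0.1215, -0.28], [-0.105, 0.1215, -0.28], [-0.105, 0.1215, -0.28], [-0.105, 0.1215, -0.28]], "dr": [[0, 0, 0], [0, 0, 0], [0, 0, 0], [0, 0, 0], [0, 0, 0], [0, 0, 0], [0, 0, 0], [0, 0, 0], [0, 0, 0], [0, 0, 0], [0, 0, 0], [0, 0, 0], [0, 0, 0], [0, 0, 0]]}}

```text
t: 15.22
ee_pos: [0.49, 0.0071, 0.3192]
eef_rot: [1.0, 0.027, -0.001, -0.0]
ft_force: [-0.0, 1.0, -0.5]
width: 0.0003
grasp_force: 0.0
```

```bash
cat > v.py <<'E'
from h import *
import sys
for k in range(2):
    im=optics.capture("wrist")
    P=[]
    for c in C:
        l=optics.landmark_of("wrist","cap_"+c); P.append(onz("wrist",l[0]["location"],.113)[:2] if l and l[0]["confidence"]>.4 else [np.nan]*2)
    P=np.array(P); ok=~np.isnan(P[:,0]); x,r=fit(P[ok],XY[ok]); print("tier",x.round(4),(r*1e3).round(1),"n",ok.sum())
    for n,a,b in (("far",0,1),("near",2,3),("left",0,2),("right",1,3)): print(n,round(np.linalg.norm(P[a]-P[b]),4),end=' ')
s=manip.state(); print("\nt",s["t"],s["ee_pos"])
cv2.imwrite(sys.argv[1],cv2.resize(im[20:270,215:415,::-1],(480,600),interpolation=cv2.INTER_CUBIC))
E
python3 v.py pics/w7.png
```

```text
tier [0.5674 0.0056 0.0267] [ 3.4  1.9 -0.2  0.1 -2.5 -2.3] n 3
far nan near 0.1216 left 0.1464 right nan tier [0.5691 0.0073 0.0584] [ 1.5 -0.2 -0.4  0.6 -0.9 -0.3] n 3
far nan near 0.1231 left nan right 0.1476 
t 15.7167 [0.4898672  0.00591926 0.32007625]
```

View pics/w7.png

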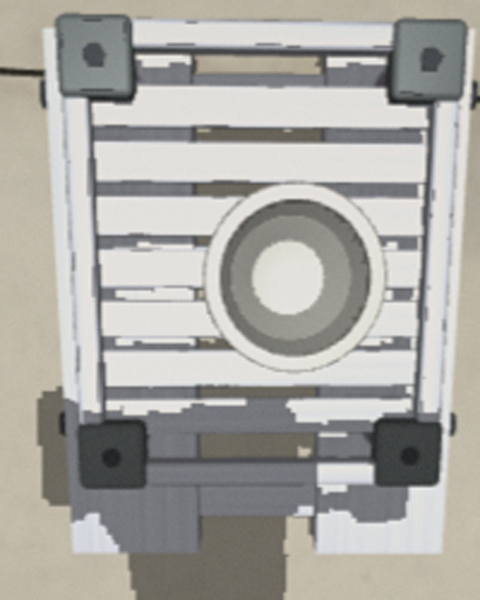

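Run:
```python
from h import *
g=lambda u,v,z:onz("wrist",(20+v/2.4,215+u/2.4),z)[:2]
W=np.array([[-140,94],[-140,30],[-140,-94],[-140,-30],[75,97],[75,-97],[-75,97],[-75,-97]])/1e3
P=np.array([g(72,553,.035),g(199,551,.035),g(443,552,.035),g(316,552,.035),g(43,95,.023),g(476,95,.023),g(64,423,.023),g(453,423,.023)])
f,r=fit(P,W); print("frame",f,(r*1e3).round(1).reshape(-1,2).tolist())
Q=np.array([g(93,54,.113),g(431,58,.113),g(111,457,.113),g(410,456,.113)])
t,r=fit(Q); print("tier",t,(r*1e3).round(1))
Rf=R.from_euler('z',f[2]).as_matrix()[:2,:2]
print("caps in frame err mm",(((Q-f[:2])@Rf-XY)*1e3).round(1).tolist())
```

```text
frame [0.56733984 0.00682186 0.05193898] [[0.7, -1.0], [-0.5, -0.1], [-0.2, 0.7], [-0.0, -0.3], [-0.3, -1.5], [-0.7, 2.2], [0.7, -0.7], [0.4, 1.3]]
tier [0.56752715 0.00603752 0.05043733] [ 0.7  0.9  1.8 -0.8 -0.9  1.  -1.5 -1.1]
caps in frame err mm [[-0.5, -1.8], [-1.7, 0.0], [1.1, -1.8], [1.6, 0.3]]
```

Call:
{"fn": "move_arm", "kwargs": {"gripper": [1, 1, 1, 1, 1, 1, 1, 1, 1, 1, 1, 1, 1, 1, 1, 1, 1, 1], "travel": [[0.0033, 0.005, 0], [0.0033, 0.005, 0], [0.0033, 0.005, 0], [0.0033, 0.005, 0.02], [0.0033, 0.005, 0.04], [0.0033, 0.005, 0.06], [0.0033, 0.005, 0.08], [0.0033, 0.005, 0.1], [0.0033, 0.005, 0.12], [0.0033, 0.005, 0.14], [0.0033, 0.005, 0.16], [0.0033, 0.005, 0.18], [0.0033, 0.005, 0.2], [0.0033, 0.005, 0.22], [0.0033, 0.005, 0.235], [0.0033, 0.005, 0.245], [0.0033, 0.005, 0.251], [0.0033, 0.005, 0.251]], "dr": [[0, 0, 0], [0, 0, 0], [0, 0, 0], [0, 0, 0], [0, 0, 0], [0, 0, 0], [0, 0, 0], [0, 0, 0], [0, 0, 0], [0, 0, 0], [0, 0, 0], [0, 0, 0], [0, 0, 0], [0, 0, 0], [0, 0, 0], [0, 0, 0], [0, 0, 0], [0, 0, 0]]}}

```text
t: 17.22
ee_pos: [0.4922, 0.0023, 0.1312]
eef_rot: [1.0, 0.026, -0.001, -0.0]
ft_force: [0.2, -0.0, -0.0]
width: 0.0916
grasp_force: 0.0
```

Call:
{"fn": "move_arm", "kwargs": {"gripper": [1, 1, 1, 1, 1, 1, 1, 1], "travel": [[0, 0, 0.003], [0, 0, 0.006], [0, 0, 0.008], [0, 0, 0.01], [0, 0, 0.012], [0, 0, 0.013], [0, 0, 0.014], [0, 0, 0.014]], "dr": [[0, 0, 0], [0, 0, 0], [0, 0, 0], [0, 0, 0], [0, 0, 0], [0, 0, 0], [0, 0, 0], [0, 0, 0]]}}

```text
t: 17.88
ee_pos: [0.4928, 0.003, 0.1224]
eef_rot: [1.0, 0.026, 0.0, -0.0]
ft_force: [-1.8, 0.6, 5.7]
width: 0.0916
grasp_force: 2.8
```

Call:
{"fn": "move_arm", "kwargs": {"gripper": [1, 1, 1, 1, 1, 1], "travel": [[0, 0, 0.001], [0, 0, 0.002], [0, 0, 0.003], [0, 0, 0.004], [0, 0, 0.005], [0, 0, 0.005]], "dr": [[0, 0, 0], [0, 0, 0], [0, 0, 0], [0, 0, 0], [0, 0, 0], [0, 0, 0]]}}

```text
t: 18.38
ee_pos: [0.4929, 0.0027, 0.1185]
eef_rot: [1.0, 0.026, 0.001, 0.0]
ft_force: [-2.8, -0.2, 7.5]
width: 0.0922
grasp_force: 4.2
```

Call:
{"fn": "move_arm", "kwargs": {"gripper": [1, 1, 1, 1, 1, 1], "travel": [[0, 0, 0.0015], [0, 0, 0.003], [0, 0, 0.0045], [0, 0, 0.006], [0, 0, 0.0065], [0, 0, 0.0065]], "dr": [[0, 0, 0], [0, 0, 0], [0, 0, 0], [0, 0, 0], [0, 0, 0], [0, 0, 0]]}}

```text
t: 18.88
ee_pos: [0.4922, 0.0022, 0.1127]
eef_rot: [1.0, 0.026, -0.0, 0.0]
ft_force: [-0.1, 0.3, 0.0]
width: 0.092
grasp_force: 0.0
```

Call:
{"fn": "move_arm", "kwargs": {"gripper": [1, 1, 1, 1, 1, 1, 1, 1, 1], "travel": [[0, 0, 0.002], [0, 0, 0.004], [0, 0, 0.006], [0, 0, 0.008], [0, 0, 0.0095], [0, 0, 0.011], [0, 0, 0.012], [0, 0, 0.013], [0, 0, 0.013]], "dr": [[0, 0, 0], [0, 0, 0], [0, 0, 0], [0, 0, 0], [0, 0, 0], [0, 0, 0], [0, 0, 0], [0, 0, 0], [0, 0, 0]]}}

```text
t: 19.63
ee_pos: [0.4933, 0.0023, 0.1065]
eef_rot: [1.0, 0.026, 0.001, 0.001]
ft_force: [-11.9, -0.3, 37.2]
width: 0.0917
grasp_force: 18.4
```

Call:
{"fn": "move_arm", "kwargs": {"gripper": [1, 1, 1, 1, 1, 1, 1, 1, 1, 1, 1, 1, 1], "travel": [[0, 0, -0.02], [0, 0, -0.05], [0, 0, -0.08], [0.03, 0, -0.08], [0.07, 0, -0.08], [0.12, 0, -0.08], [0.17, 0, -0.08], [0.2, 0, -0.08], [0.2, 0, -0.08], [0.2, 0, -0.07], [0.2, 0, -0.055], [0.2, 0, -0.043], [0.2, 0, -0.043]], "dr": [[0, 0, 0], [0, 0, 0], [0, 0, 0], [0, 0, 0], [0, 0, 0], [0, 0, 0], [0, 0, 0], [0, 0, 0], [0, 0, 0], [0, 0, 0], [0, 0, 0], [0, 0, 0], [0, 0, 0]]}}

```text
t: 20.72
ee_pos: [0.6396, 0.0097, 0.1322]
eef_rot: [1.0, 0.026, -0.003, 0.0]
ft_force: [-0.6, -0.4, 0.1]
width: 0.0921
grasp_force: 0.0
```

Call:
{"fn": "move_arm", "kwargs": {"gripper": [1, 1, 1, 1, 1, 1, 1, 1], "travel": [[0, 0, 0.003], [0, 0, 0.006], [0, 0, 0.009], [0, 0, 0.012], [0, 0, 0.014], [0, 0, 0.016], [0, 0, 0.018], [0, 0, 0.018]], "dr": [[0, 0, 0], [0, 0, 0], [0, 0, 0], [0, 0, 0], [0, 0, 0], [0, 0, 0], [0, 0, 0], [0, 0, 0]]}}

```text
t: 21.38
ee_pos: [0.6426, 0.0101, 0.1221]
eef_rot: [1.0, 0.026, 0.0, 0.0]
ft_force: [0.1, -0.5, 2.0]
width: 0.0923
grasp_force: 1.2
```

Call:
{"fn": "move_arm", "kwargs": {"gripper": [1, 1, 1, 1, 1, 1, 1], "travel": [[0, 0, 0.0015], [0, 0, 0.003], [0, 0, 0.0045], [0, 0, 0.006], [0, 0, 0.0075], [0, 0, 0.009], [0, 0, 0.009]], "dr": [[0, 0, 0], [0, 0, 0], [0, 0, 0], [0, 0, 0], [0, 0, 0], [0, 0, 0], [0, 0, 0]]}}

```text
t: 21.97
ee_pos: [0.6449, 0.0104, 0.1171]
eef_rot: [1.0, 0.026, 0.003, -0.0]
ft_force: [3.0, 0.8, 5.3]
width: 0.092
grasp_force: 2.3
```

Call:
{"fn": "move_arm", "kwargs": {"gripper": [1, 1, 1, 1, 1, 1, 1], "travel": [[0, 0, 0.0015], [0, 0, 0.003], [0, 0, 0.0045], [0, 0, 0.006], [0, 0, 0.0075], [0, 0, 0.009], [0, 0, 0.009]], "dr": [[0, 0, 0], [0, 0, 0], [0, 0, 0], [0, 0, 0], [0, 0, 0], [0, 0, 0], [0, 0, 0]]}}

```text
t: 22.55
ee_pos: [0.6445, 0.0103, 0.1099]
eef_rot: [1.0, 0.026, 0.003, -0.0]
ft_force: [-0.5, 0.4, 0.1]
width: 0.0918
grasp_force: 0.0
```

Call:
{"fn": "move_arm", "kwargs": {"gripper": [1, 1, 1, 1, 1, 1, 1], "travel": [[0, 0, 0.002], [0, 0, 0.004], [0, 0, 0.006], [0, 0, 0.0075], [0, 0, 0.009], [0, 0, 0.01], [0, 0, 0.01]], "dr": [[0, 0, 0], [0, 0, 0], [0, 0, 0], [0, 0, 0], [0, 0, 0], [0, 0, 0], [0, 0, 0]]}}

```text
t: 23.13
ee_pos: [0.6427, 0.0102, 0.1061]
eef_rot: [1.0, 0.026, 0.001, 0.001]
ft_force: [-11.0, -0.5, 34.7]
width: 0.0918
grasp_force: 17.5
```

Call:
{"fn": "move_arm", "kwargs": {"gripper": [1, 1, 1, 1, 1, 1, 1, 1, 1, 1, 1, 1], "travel": [[0, 0, -0.02], [0, 0, -0.06], [0, 0, -0.11], [0, 0, -0.16], [-0.05, 0, -0.21], [-0.1, 0, -0.26], [-0.15, 0, -0.29], [-0.204, 0, -0.29], [-0.204, 0, -0.29], [-0.204, 0, -0.29], [-0.204, 0, -0.29], [-0.204, 0, -0.29]], "dr": [[0, 0, 0], [0, 0, 0], [0, 0, 0], [0, 0, 0], [0, 0, 0], [0, 0, 0], [0, 0, 0], [0, 0, 0], [0, 0, 0], [0, 0, 0], [0, 0, 0], [0, 0, 0]]}}

```text
t: 24.13
ee_pos: [0.4899, 0.002, 0.3177]
eef_rot: [1.0, 0.026, -0.0, -0.0]
ft_force: [0.0, -0.3, 0.4]
width: 0.0921
grasp_force: 0.0
```

```bash
sed -i 's/,.113)/,.089)/' v.py; python3 v.py pics/w8.png
python3 - <<'E'
from h import *
s=optics.capture("scene")[:,:,::-1][160:310,240:420]
w=cv2.imread('pics/w8.png')
cv2.imwrite('pics/f.png',np.hstack([cv2.resize(s,(480,400),interpolation=cv2.INTER_CUBIC),cv2.resize(w,(320,400))]))
E
```

```text
tier [0.5666 0.011  0.0635] [  -0.2    1.    19.2 -111.4   -2.     1.6   -0.4   -0.2] n 4
far 0.0161 near 0.1222 left 0.1482 right 0.1775 tier [0.5688 0.0086 0.0357] [ 0.1  0.4 -0.3  1.2  2.6 -0.  -1.8 -1.9] n 4
far 0.1248 near 0.1224 left 0.1525 right 0.1485 
t 24.6333 [0.48965692 0.00222225 0.31796492]
```

View pics/f.png

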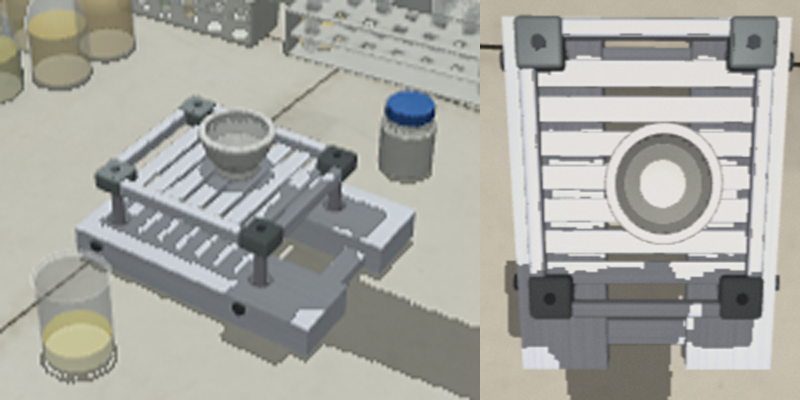

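Call:
{"fn": "move_arm", "kwargs": {"gripper": [1, 1, 1, 1, 1, 1, 1, 1, 1, 1, 1, 1, 1, 1], "travel": [[0.004, 0, 0.03], [0.004, 0, 0.07], [0.004, 0, 0.11], [0.004, 0, 0.15], [0.004, 0, 0.19], [0.004, 0, 0.23], [0.004, 0, 0.25], [0.004, 0, 0.26], [0.004, 0, 0.267], [0.004, 0, 0.272], [0.004, 0, 0.276], [0.004, 0, 0.279], [0.004, 0, 0.281], [0.004, 0, 0.281]], "dr": [[0, 0, 0], [0, 0, 0], [0, 0, 0], [0, 0, 0], [0, 0, 0], [0, 0, 0], [0, 0, 0], [0, 0, 0], [0, 0, 0], [0, 0, 0], [0, 0, 0], [0, 0, 0], [0, 0, 0], [0, 0, 0]]}}

```text
t: 25.85
ee_pos: [0.4928, 0.0023, 0.1078]
eef_rot: [1.0, 0.026, 0.0, 0.0]
ft_force: [0.2, -0.8, -0.4]
width: 0.092
grasp_force: 0.0
```

Call:
{"fn": "move_arm", "kwargs": {"gripper": [1, 1, 1, 1, 1], "travel": [[0, 0, 0.0015], [0, 0, 0.003], [0, 0, 0.004], [0, 0, 0.0045], [0, 0, 0.0045]], "dr": [[0, 0, 0], [0, 0, 0], [0, 0, 0], [0, 0, 0], [0, 0, 0]]}}

```text
t: 26.27
ee_pos: [0.493, 0.0023, 0.1062]
eef_rot: [1.0, 0.026, 0.0, 0.001]
ft_force: [-4.9, -1.2, 19.9]
width: 0.0913
grasp_force: 9.6
```

Call:
{"fn": "move_arm", "kwargs": {"gripper": [1, 1, 1, 1, 1, 1, 1, 1], "travel": [[0, 0, -0.02], [0, 0, -0.06], [0, 0, -0.1], [0, 0, -0.15], [0, 0, -0.2], [0, 0, -0.2], [0, 0, -0.2], [0, 0, -0.2]], "dr": [[0, 0, 0], [0, 0, 0], [0, 0, 0], [0, 0, 0], [0, 0, 0], [0, 0, 0], [0, 0, 0], [0, 0, 0]]}}

```text
t: 26.93
ee_pos: [0.4921, 0.0021, 0.2538]
eef_rot: [1.0, 0.026, -0.0, 0.0]
ft_force: [0.1, -0.6, -0.4]
width: 0.092
grasp_force: 0.0
```

```bash
python3 -c "
from station import close_job
print(close_job())"
```

```text
the job is handed in; nothing more can be done
None
```

I handed the job in at about 27 s: by my measurements all four feet are on the socket floors, pressed as a near pair then a far pair with the open fingers rather than one corner at a time (37 N at most in the readings). The mortar is upright on the tray, the beaker, jar and pestle were not touched, the arm is clear, and no verdict came back.

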